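Tip the cast brackets over and reject the one without a boss

TASK

The two upright cast metal brackets on the bench should each have a round boss in the hollow of the foot, but one of them was cast without it. Tip both brackets over backwards so that each lies on its flat back and shows its underside, then put the one without a boss on the perforated tray and leave the sound one lying on its back on the bench where it was tipped. Do not knock over the brown bottle behind them.

Things in the scene. Friction and masses are not known exactly. Their poses are not given: they have to be found in the camera images.
- bracket_a: Sound L-shaped aluminium bracket, 48 x 44 x 84 mm (x, y, z), 0.2 kg, standing, back away from the robot within 20 deg. Origin: centre of that box, z up from the sole. Plate 14 mm thick, flat back at x = +24, front at +10; foot 14 high, out to x = -24, with a 24 mm gusset in the corner. Under the foot a 29 x 34 x 9 mm hollow with a round 18 mm boss, unseen while it stands.
- bracket_b: Faulty bracket: same as bracket_a, but the hollow is empty, no boss. Either may stand on the left. Both: pushed on the plate's front near the top towards local +x, it tips about its rear lower edge, falls by itself past 30 deg and lies on its back: local x down, local z away along the bench, origin 24 mm up, foot standing up 48 mm at the near end, 44 mm wide to grip.
- tray: Flat perforated grey steel tray, 195 mm (x) by 163 mm (y), 9 mm high, fixed, on the right of the bench. Origin: centre of its underside; z up. Things laid on it rest 8 mm above the bench.
- bottle: Brown bottle with white cap, 46 mm across, 85 mm high, standing upright and loose at the back of the bench behind the gap between the brackets. Origin: centre of its underside, z up.
There are look-alikes about, which are no part of the job. Leave any blue or green look-alike of the bracket_b alone.

How it is judged (in metres and radians):
On the way:
1. both brackets lie on their backs on the bench at the same time, undersides showing (angle between each of bracket_a, bracket_b's own x axis and vertical above 2.8 rad and height (world z) of each of bracket_a, bracket_b below 0.04 m and contact force between bracket_b and tray below 0.05 N), for 0.2 s.
At the end, for the whole second after the job is handed in: The bracket without a boss rests on the tray, its centre over it (within 85 x 70 mm of the tray's centre along x and y). The sound one lies at rest on its back (within 20 degrees) on the bench, off the tray, its centre within 160 mm of its start (tipping alone moves it about 70 mm) (x of bracket_b in the frame of tray between -0.085 and 0.085 m and y of bracket_b in the frame of tray between -0.07 and 0.07 m and height (world z) of bracket_b below 0.06 m and contact force between bracket_b and tray above 0.3 N and linear speed of each of bracket_b, bracket_a below 0.02 m/s and angle between bracket_a's own x axis and vertical above 2.8 rad and height (world z) of bracket_a below 0.04 m and contact force between bracket_a and tray below 0.05 N and distance of bracket_a from where it was at the start of the episode below 0.16 m); the robot touches nothing.
It fails at once if the brown bottle is knocked over (leans more than 30 degrees) (angle between bottle's own z axis and vertical above 0.52 rad).
It also fails if it takes over 56 s, if anything falls off the work surface, if the arm or the gripper's body presses on something with over 40 N, if the wrist force passes 120 N, or if a joint passes its speed limit or range.

ROBOT

A 6-joint arm with a two-finger parallel gripper is mounted at the origin on a cart in front of the work surface, level with it; the furniture and walls round the work are solid. World frame = base frame: x ahead of the robot, y to its left, z up, the work surface at z = 0. Lengths are in m, angles in degrees, forces in N, time in s.
With the tool pointing down it reaches from about 0.25 to 0.725 m from the base axis. Payload 9.7 kg.
Tool frame: the origin (TCP) lies on the centre line of the jaws, within the pads' length; the fingertips stand bot.nose_length ahead of it and the grasp point (between the pads) lies 11 mm behind it (bot.nose_length is the distance from the TCP to the fingertips, in m); z points along the fingers, y is the line along which they close (so a half turn about z gives the same grasp; the last joint's range is limited). The gripper opens to 85 mm and grips with 20 to 120 N. Pads are 22 mm wide; open, the fingers measure 114 mm over their backs; the gripper's body (76 mm by 85 mm) begins 54 mm behind the grasp point. The pads swing forward as they close: fully open they stand 13 mm farther back than shut.
Start: joints at [76.49, 4.979, 10.078, 95.1, 0, 90], TCP at [0.128, 0.535, 0.239] pointing down, gripper open.
Joint ranges: [-179.16, 179.16], [-48.56, 103.87], [-65.8, 70.77], [-126.05, 130.52], [-82.76, 87.17], [-180, 180]. Speed limits (degrees/s): [127.2, 127.2, 147.25, 180, 180, 180].

INTERFACE

Orientations are given as [roll, pitch, yaw] about the fixed x, y, z axes, in that order (R = Rz(yaw) Ry(pitch) Rx(roll)).
In Python, from workcell import bot gives the robot as it stands. The module is installed in compiled form; this text tells all that it offers.
- The arm moves only by the shell command python3 -m inch 'ROWS' [OPENING] [FORCE]. ROWS is JSON, a list of rows, each a list of 4 numbers: the shift along the world's x, y, z in cm, then the turn about the world's z in degrees. A call has exactly 8 rows; each row is the pose to reach, as a shift and turn from the pose commanded when the call began; what a row does not reach only later rows make up. A row lasts 1/8 s, in which the tool goes at most 62.5 mm and 10.7 degrees, less where a joint would pass 70% of its speed; a pose out of reach is approached as far as the arm can. A call with a gripper value outside its range is refused whole. OPENING is the finger opening in cm, from 0 to 8.54, set as the call begins (- or left out, the last holds). The fingers move at their own pace and stop on an object; FORCE is the grip in N (left out, the last holds). Time passes only in rows, so rows that repeat a pose let the fingers close, or fill a call up. It gives the time, the measured TCP pose, the force, the opening and the grip force at its end, in the units of the state.
- bot.get_obs(): the state, without advancing time (a new reading comes with each control period).
- bot.camera(name): name is "scene" or "side" or "wrist"; returns a dict with "img" (480x640x3 uint8, red, green, blue), "fovy" (degrees; the focal length in pixels is half the picture's height over the tangent of half this angle, whatever the lens; pixels are square), "cx", "cy" (the principal point, pixels), "R" (3x3) and "t" (3): a world point X has camera coordinates R X + t; the wrist camera has in their place "mount" (4x4, takes a point from camera to tool coordinates, whose origin is the TCP and whose axes are the flange's). Camera axes: x right, y down, z forward; pixel columns grow to the right and rows downward; lengths in m; the calibration is good to about 2 mm. A picture is of the moment at which its call begins: read the wrist's pose just before it. There is no depth.
- bot.job_done(): hands the job in; it is judged then, once.
Trained networks look in a picture, given as the dict that the camera call returned (one of the last four; its "shot" number tells which), for a name from the list of things; names that differ only in an ending like _2 or _b are one class to them, and where a whole thing is asked for, a point or a joint stands for the part that bears it (a point fixed in the world has none). Each returns a list of dicts, best first, with "score" (0 to 1); they miss things now and then, are a little off and sometimes report something else, mostly with a low value. They report only what shows in the picture. A call takes as long as a camera call. They do not tell look-alikes from the thing itself.
- bot.find_in(thing, picture): "point" ([column, row] in pixels, amid what is visible of it).
- bot.landmark_of(thing, picture): "point" ([column, row] in pixels: a listed point, or the origin of a listed thing).
The state is a dict: "time": time; "q": joint angles; "qd": joint speeds; "joint_efforts": joint torques, N m; "ee_pos": TCP position; "tcp_rot": TCP orientation; "wrist_force": force on the tool from outside, world axes, zero at the start; "torque": the same for the moment, N m; "opening": finger opening in m; "grasp_force": force on a finger pad.
Only numpy, scipy, OpenCV 4.12 (cv2) and the standard library are available. Lean on these libraries where they do the work, as an engineer would, in place of code of your own. Each camera call takes 0.05 s, during which the arm holds its last target. There are 200 camera calls.

## Working session

There is one attempt and no reset: what is moved stays moved. The work goes in short steps, Python scripts to look and compute and a shell command to move; the robot and the scene stay as the last step left them, time stands still between calls to the robot, and variables do not carry over. Pictures are saved under pics/ and viewed, at most 10 in all, crops included, and the job is handed in when it is done.

```bash
mkdir -p pics; cat > h.py <<'E'
import numpy as np, cv2
from workcell import bot
def ray(c,p):
    f=240/np.tan(np.radians(c["fovy"])/2); R=np.array(c["R"]);t=np.array(c["t"])
    d=R.T@np.array([(p[0]-c["cx"])/f,(p[1]-c["cy"])/f,1]); return -R.T@t,d
def atz(c,p,z):
    o,d=ray(c,p); return o+d*(z-o[2])/d[2]
def proj(c,X):
    f=240/np.tan(np.radians(c["fovy"])/2); v=np.array(c["R"])@np.array(X)+np.array(c["t"]); return v[:2]/v[2]*f+[c["cx"],c["cy"]]
def save(c,n): cv2.imwrite("pics/"+n,c["img"][:,:,::-1])
E
python3 - <<'E'
from h import *
np.set_printoptions(precision=3,suppress=True)
o=bot.get_obs();print(o["ee_pos"],o["tcp_rot"],bot.nose_length,o["opening"])
Z=dict(bracket_a=.042,tray=0,bottle=0)
ims=[]
for n in["scene","side"]:
    c=bot.camera(n);ims.append(c["img"]);print(n,c["fovy"],-np.array(c["R"]).T@c["t"])
    for k in Z:
        for d in bot.landmark_of(k,c): print(k,d["score"],np.round(d["point"]),atz(c,d["point"],Z[k]))
        print('  find',[(round(d["score"],2),np.round(d["point"])) for d in bot.find_in(k,c)])
    save(c,n+"0.png")
E
```

```text
[0.128 0.535 0.239] [-179.926   -0.003  166.49 ] 0.008 0.0853298707551834
scene 49.893476983707004 [ 0.029 -0.347  0.708]
bracket_a 0.96 [308. 190.] [0.598 0.131 0.042]
bracket_a 0.89 [231. 201.] [0.483 0.224 0.042]
bracket_a 0.69 [308. 258.] [0.465 0.022 0.042]
bracket_a 0.64 [182. 231.] [0.373 0.235 0.042]
  find [(0.96, array([235., 204.])), (0.86, array([311., 260.])), (0.82, array([175., 235.])), (0.56, array([308., 191.]))]
tray 0.82 [422. 323.] [ 0.501 -0.188  0.   ]
  find [(0.58, array([423., 329.]))]
bottle 0.91 [330. 179.] [0.689 0.148 0.   ]
  find [(0.92, array([331., 164.]))]
side 47.691128857057635 [ 0.17  -0.862  0.444]
bracket_a 0.95 [289. 253.] [0.466 0.02  0.042]
bracket_a 0.85 [268. 216.] [0.485 0.224 0.042]
bracket_a 0.66 [217. 221.] [0.374 0.231 0.042]
bracket_a 0.58 [327. 224.] [0.591 0.139 0.042]
  find [(0.84, array([270., 224.])), (0.75, array([212., 228.])), (0.68, array([295., 258.])), (0.58, array([333., 226.]))]
tray 0.89 [352. 323.] [ 0.502 -0.185  0.   ]
  find [(0.84, array([349., 326.]))]
bottle 0.93 [365. 236.] [0.686 0.145 0.   ]
bottle 0.54 [351. 325.] [ 0.497 -0.191  0.   ]
  find [(0.97, array([365., 216.]))]
```

View pics/scene0.png

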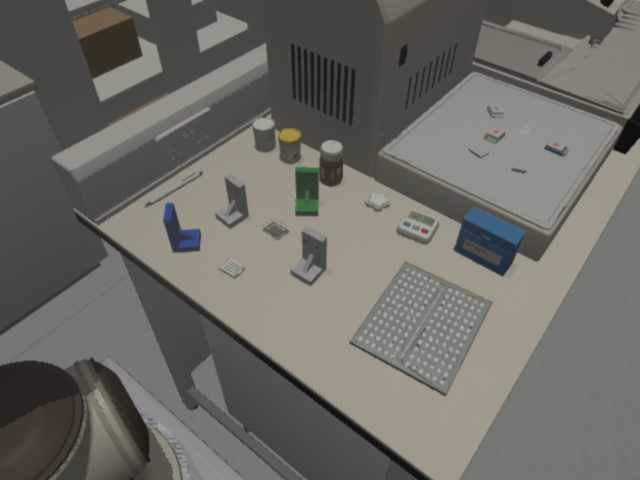

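View pics/side0.png

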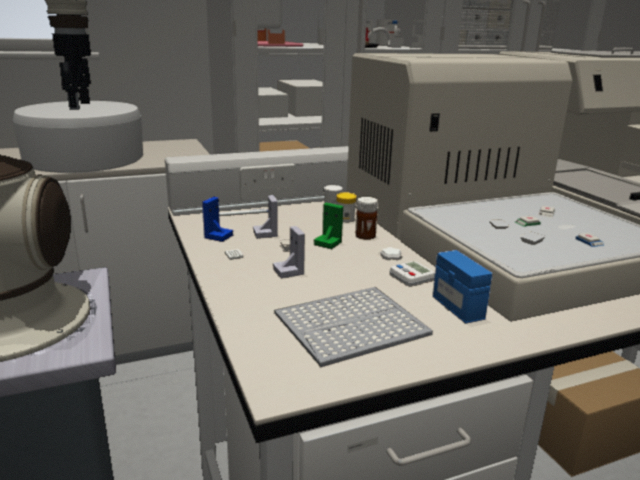

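Grey brackets: left at scene (231,201) and right at (308,258). The blue one (182,231) and green one (308,190) are look-alikes to leave alone. The bottle is at (330,179) and the tray at (422,323). The next crop confirms the brackets and gives their yaw.

```bash
python3 - <<'E'
from h import *
np.set_printoptions(precision=3,suppress=True)
c=bot.camera("scene"); s=bot.camera("side")
for p in[(275,229),(232,268),(377,201),(418,226)]:print(p,atz(c,p,0.003))
prof=np.array([[24,-42],[24,42],[10,42],[10,-28],[-24,-28],[-24,-42]])/1000
pan=[]
def crop(cc,X,yaws):
    f=proj(cc,X); u0=int(f[0]-33);v0=int(f[1]-25); k=6
    im=cv2.resize(cc["img"][v0:v0+50,u0:u0+66,::-1],None,fx=k,fy=k,interpolation=cv2.INTER_CUBIC)
    return im,u0,v0,k
rows=[]
for X in([.484,.224,.042],[.466,.021,.042]):
    r=[]
    for cc in(c,s):
        im,u0,v0,k=crop(cc,X,0)
        # fit of pose: maximise gradient under wireframe
        g=cv2.GaussianBlur(cv2.cvtColor(cc["img"],cv2.COLOR_RGB2GRAY).astype(np.float32),(0,0),.8)
        G=np.hypot(cv2.Sobel(g,5,1,0),cv2.Sobel(g,5,0,1)); r.append((cc,im,u0,v0,k,G))
    def pts(x,y,a):
        R=np.array([[np.cos(a),-np.sin(a)],[np.sin(a),np.cos(a)]]);L=[]
        P=lambda q,w:np.r_[R@[q[0],w]+[x,y],.042+q[1]]
        for i in range(6):
            j=(i+1)%6
            for w in(-.022,.022):
                if w>0 and i in(0,): continue
                if i==5 and w<0 and 0: continue
                L.append((P(prof[i],w),P(prof[j],w)))
            if i not in(0,3): L.append((P(prof[i],-.022),P(prof[i],.022)))
        return L
    def cost(p):
        t=0
        for cc,im,u0,v0,k,G in r:
            for A,B in pts(*p):
                q=np.array([proj(cc,A+(B-A)*u) for u in np.linspace(0,1,12)],np.float32)
                t-=cv2.remap(G,q[:,0].reshape(1,-1),q[:,1].reshape(1,-1),1).mean()
        return t
    best=min(((cost((X[0]+dx,X[1]+dy,np.radians(a))),X[0]+dx,X[1]+dy,a) for dx in np.arange(-.008,.009,.004) for dy in np.arange(-.008,.009,.004) for a in range(-24,25,4)))
    from scipy.optimize import minimize
    m=minimize(cost,[best[1],best[2],np.radians(best[3])],method="Nelder-Mead",options=dict(initial_simplex=np.array([best[1:3]+(np.radians(best[3]),)]*4)+np.vstack([np.zeros(3),np.diag([.002,.002,.05])])))
    print(best,m.x[:2],np.degrees(m.x[2]),m.fun)
    o=[]
    for cc,im,u0,v0,k,G in r:
        im=im.copy()
        for A,B in pts(*m.x):
            a,b=[tuple(int(t) for t in (proj(cc,Q)-[u0,v0]+.5)*k) for Q in(A,B)]
            cv2.line(im,a,b,(0,0,255),1)
        o.append(im)
    rows.append(np.hstack(o))
cv2.imwrite("pics/crop.png",np.vstack(rows))
E
```

```text
(275, 229) [0.507 0.138 0.003]
(232, 268) [0.389 0.133 0.003]
(377, 201) [0.693 0.032 0.003]
(418, 226) [ 0.685 -0.069  0.003]
(np.float32(-4219.9844), np.float64(0.48), np.float64(0.228), -8) [0.479 0.226] -7.469853977191313 -4393.9013671875
(np.float32(-4447.508), np.float64(0.466), np.float64(0.025), 0) [0.466 0.025] 0.369889742136676 -4509.81689453125
```

View pics/crop.png

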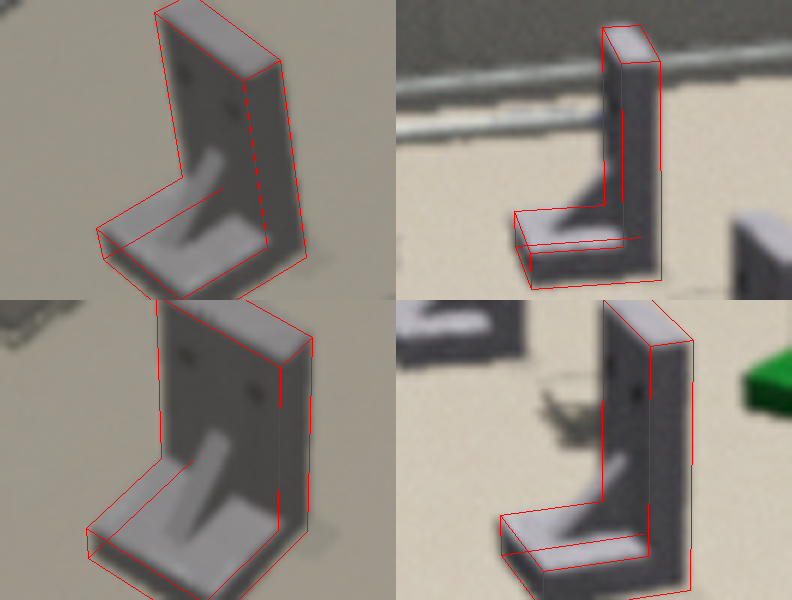

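Both fits are tight: the left bracket is at (0.479, 0.226) with yaw −7.5°, the right at (0.466, 0.025) with yaw about 0°. Both are grey aluminium with the foot towards the robot, as described. I'll tip the left one first with the fingers closed.

```bash
python3 -m inch '[[4,-3.8,0,1],[8,-7.6,0,2],[12,-11.4,0,3],[16,-15.2,0,4],[20,-19,0,5],[24,-22.8,-2,6],[28,-26.6,-4,6],[31.9,-30.5,-7,6]]' 0 30
```

```text
time: 1.8
ee_pos: [0.4488, 0.2287, 0.1695]
tcp_rot: [179.9, 0.1, 172.5]
wrist_force: [1.0, 0.4, 1.1]
opening: -0.0003
grasp_force: 0.0
```

```bash
python3 -m inch '[[0,0,-5,0],[0,0,-9.5,0],[0,0,-9.5,0],[1.2,-0.15,-9.5,0],[2.4,-0.3,-9.5,0],[3.3,-0.4,-9.5,0],[4.2,-0.55,-9.5,0],[5,-0.65,-9.5,0]]'
python3 -m inch '[[0.8,-0.1,0,0],[1.6,-0.2,0,0],[2.4,-0.3,0,0],[2.4,-0.3,0,0],[0,0,3,0],[0,-3,7,0],[0,-7,8,2],[0,-12,8,7]]'
python3 - <<'E'
from h import *
c=bot.camera("scene");save(c,"s1.png")
for d in bot.landmark_of("bracket_a",c): print(d["score"],np.round(d["point"]),atz(c,d["point"],.024))
E
```

```text
time: 2.8
ee_pos: [0.498, 0.2233, 0.0745]
tcp_rot: [180.0, 0.0, 172.5]
wrist_force: [-0.5, 0.4, -0.1]
opening: 0.0001
grasp_force: 0.0
time: 3.8
ee_pos: [0.4976, 0.103, 0.1558]
tcp_rot: [180.0, 0.1, 179.7]
wrist_force: [0.1, 0.5, -0.4]
opening: -0.0001
grasp_force: 0.0
0.97 [305. 193.] [0.60228219 0.14277943 0.024     ]
0.95 [184. 230.] [0.38758868 0.25141541 0.024     ]
0.91 [309. 256.] [0.4809842  0.03278565 0.024     ]
0.64 [259. 192.] [0.54862074 0.21524163 0.024     ]
```

View pics/s1.png

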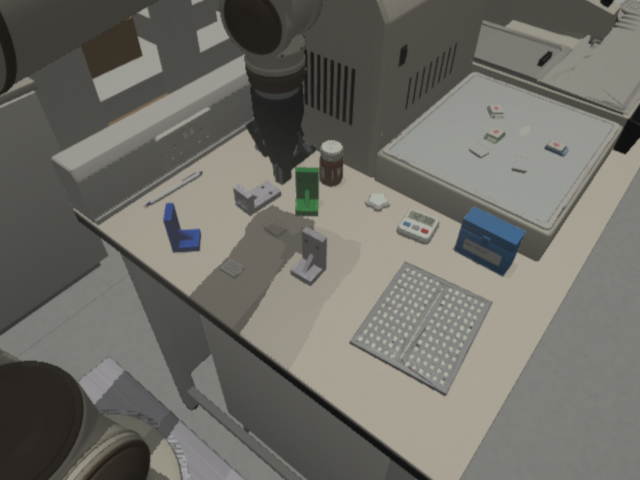

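Left bracket now lies on its back at scene (259,192); green look-alike and bottle are untouched. Next, the right one.

```bash
python3 -m inch '[[-3,-4,0,0.5],[-6.3,-7.85,0,0.5],[-6.3,-7.85,-4,0.5],[-6.3,-7.85,-8,0.5],[-6.3,-7.85,-8,0.5],[-5.1,-7.85,-8,0.5],[-3.9,-7.85,-8,0.5],[-3,-7.85,-8,0.5]]'
python3 -m inch '[[0.9,0,0,0],[1.8,0,0,0],[2.6,0,0,0],[3.4,0,0,0],[4.1,0,0,0],[4.1,0,0,0],[0,0,4,0],[-4,0,10,0]]' 
```

```text
time: 4.9
ee_pos: [0.469, 0.0251, 0.0754]
tcp_rot: [180.0, 0.1, 180.0]
wrist_force: [-0.6, 0.1, 0.3]
opening: -0.0001
grasp_force: 0.1
time: 5.9
ee_pos: [0.4306, 0.0249, 0.1662]
tcp_rot: [-180.0, -0.2, 180.0]
wrist_force: [0.9, 0.8, 0.9]
opening: -0.0001
grasp_force: 0.0
```

```bash
python3 -m inch '[[-4,-5,4,0],[-8,-10,8,0],[-12,-15,8,0],[-12,-15,8,0],[-12,-15,8,0],[-12,-15,8,0],[-12,-15,8,0],[-12,-15,8,0]]' 8.5
python3 - <<'E'
from h import *
np.set_printoptions(precision=3,suppress=True)
c=bot.camera("scene"); s=bot.camera("side"); 
R=[]
for cc in(c,s):
    for d in bot.landmark_of("bracket_a",cc): print(d["score"],np.round(d["point"]),atz(cc,d["point"],.024))
for X in([.505,.222,.024],[.49,.025,.024]):
    r=[]
    for cc in(c,s):
        f=proj(cc,X); u0=int(f[0]-33);v0=int(f[1]-25)
        p=cc["img"][v0:v0+50,u0:u0+66,::-1]; p=cv2.convertScaleAbs(p,alpha=1.5)
        r.append(cv2.resize(p,None,fx=6,fy=6,interpolation=cv2.INTER_CUBIC))
    R.append(np.hstack(r))
cv2.imwrite("pics/under.png",np.vstack(R))
E
```

```text
time: 6.9
ee_pos: [0.3129, -0.1245, 0.2462]
tcp_rot: [180.0, -0.0, -179.9]
wrist_force: [-0.0, 0.2, 0.4]
opening: 0.0852
grasp_force: 0.0
0.87 [259. 192.] [0.549 0.215 0.024]
0.83 [184. 230.] [0.388 0.251 0.024]
0.71 [328. 241.] [0.531 0.03  0.024]
0.94 [217. 223.] [0.381 0.264 0.024]
0.82 [292. 222.] [0.541 0.223 0.024]
0.73 [331. 225.] [0.617 0.178 0.024]
0.7 [319. 255.] [0.53  0.031 0.024]
```

View pics/under.png

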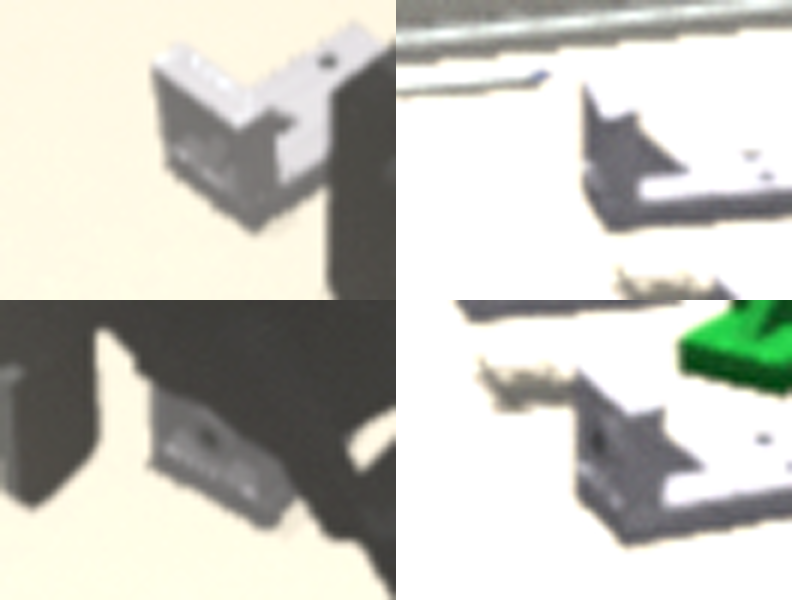

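```bash
python3 - <<'E'
from h import *
np.set_printoptions(precision=3,suppress=True)
o=bot.get_obs();w=bot.camera("wrist");M=np.array(w["mount"]);print(M,w["fovy"],w["cx"],w["cy"])
from scipy.spatial.transform import Rotation as Ro
T=np.eye(4);T[:3,:3]=Ro.from_euler("xyz",o["tcp_rot"],degrees=True).as_matrix();T[:3,3]=o["ee_pos"]
A=T@M;print("cam pos",A[:3,3],"fwd",A[:3,2],"right",A[:3,0])
E
```

```text
[[-0.    -0.965 -0.263  0.067]
 [ 1.    -0.     0.     0.001]
 [-0.    -0.263  0.965 -0.135]
 [ 0.     0.     0.     1.   ]] 63.65639801197029 323.00339698976967 241.56881651674792
cam pos [ 0.246 -0.124  0.381] fwd [ 0.263  0.001 -0.965] right [-0.     1.     0.001]
```

```bash
python3 -m inch '[[1,4,0,0],[2,8,0,0],[4,12,0,0],[6,17,-3,0],[8,21,-8,0],[9,24.5,-13,0],[9,24.5,-18.5,0],[9,24.5,-18.5,0]]'
python3 - <<'E'
from h import *
w=bot.camera("wrist");s=bot.camera("side")
for k in (w,): print([(round(d["score"],2),np.round(d["point"])) for d in bot.landmark_of("bracket_a",k)])
cv2.imwrite("pics/w.png",cv2.convertScaleAbs(w["img"][:,:,::-1],alpha=1.3))
E
```

```text
time: 8.15
ee_pos: [0.3997, 0.1195, 0.0579]
tcp_rot: [-179.9, -0.4, -180.0]
wrist_force: [-0.0, -0.4, 1.8]
opening: 0.0847
grasp_force: 0.0
[(0.68, array([627., 252.]))]
```

View pics/w.png

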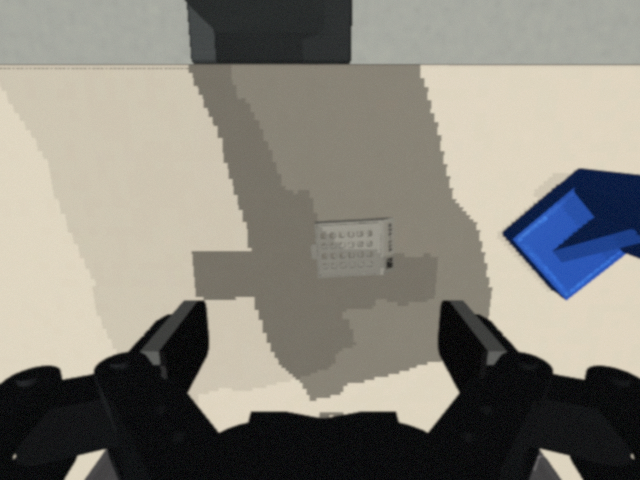

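Wrist camera shows the wrong side: its picture's top points towards the robot, with the blue look-alike at (575,240). I'll clear the arm to the left for a clean scene and side view of both soles.

```bash
python3 -m inch '[[0,0,6,0],[0,0,12,0],[-4,6,18,0],[-8,12,18,0],[-12,17,18,0],[-17,23,18,0],[-21,29,18,0],[-25,35,18,0]]'
python3 - <<'E'
from h import *
np.set_printoptions(precision=3,suppress=True)
c=bot.camera("scene"); s=bot.camera("side"); 
for cc in(c,s):
    for d in bot.landmark_of("bracket_a",cc): print(round(d["score"],2),np.round(d["point"]),atz(cc,d["point"],.024))
R=[]
for X in([.52,.222,.024],[.505,.025,.024]):
    r=[]
    for cc in(c,s):
        f=proj(cc,X); u0=int(f[0]-25);v0=int(f[1]-19)
        p=cc["img"][v0:v0+38,u0:u0+50,::-1].astype(float); p=np.clip((p-30)*1.9,0,255).astype(np.uint8)
        r.append(cv2.resize(p,None,fx=7.8,fy=7.8,interpolation=cv2.INTER_CUBIC))
    R.append(np.hstack(r))
cv2.imwrite("pics/under2.png",np.vstack(R))
E
```

```text
time: 9.3
ee_pos: [0.1923, 0.4131, 0.2448]
tcp_rot: [179.7, 0.2, 179.9]
wrist_force: [2.0, 1.0, 0.8]
opening: 0.0847
grasp_force: 0.0
0.95 [184. 231.] [0.385 0.248 0.024]
0.85 [330. 240.] [0.534 0.028 0.024]
0.63 [309. 193.] [0.607 0.137 0.024]
0.62 [260. 191.] [0.551 0.215 0.024]
0.87 [328. 224.] [0.611 0.184 0.024]
0.78 [294. 221.] [0.547 0.226 0.024]
0.76 [217. 223.] [0.38  0.267 0.024]
0.62 [320. 254.] [0.532 0.032 0.024]
```

View pics/under2.png

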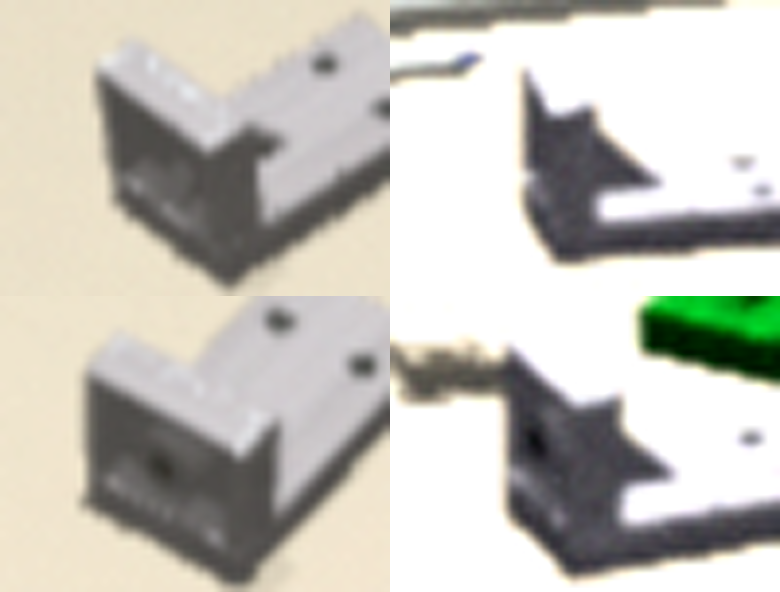

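Right sole shows a dark spot at (160,465) in its hollow; the left shows only a vague lighter patch at (165,175). That isn't conclusive at this resolution, so I'll look from closer with the wrist camera, between the open fingers.

```bash
python3 -c "
from workcell import bot
print(bot.get_obs()['ee_pos'])"
python3 -m inch '[[4,-4,0,0],[8,-8,0,0],[12,-12,0,0],[16,-15,0,0],[20,-18,0,0],[22,-19,-5,0],[22,-19,-10,0],[22,-19,-13.5,0]]'
```

```text
[0.19289866 0.41211442 0.2435096 ]
time: 10.5
ee_pos: [0.414, 0.2192, 0.1058]
tcp_rot: [180.0, 0.1, 179.8]
wrist_force: [0.2, 0.1, 0.2]
opening: 0.0851
grasp_force: 0.0
```

```bash
python3 - <<'E'
from h import *
save(bot.camera("wrist"),"wl.png")
E
python3 -m inch '[[0,-5,2,0],[-1.3,-10,2,0],[-1.3,-15,1,0],[-1.3,-19.2,0,0],[-1.3,-19.2,0,0],[-1.3,-19.2,0,0],[-1.3,-19.2,0,0],[-1.3,-19.2,0,0]]'
python3 - <<'E'
from h import *
save(bot.camera("wrist"),"wr.png")
a=[cv2.convertScaleAbs(cv2.imread("pics/"+n)[250:480,180:460],alpha=1.6) for n in("wl.png","wr.png")]
cv2.imwrite("pics/wlr.png",cv2.resize(np.hstack(a),None,fx=1.42,fy=1.42))
E
```

```text
time: 11.55
ee_pos: [0.4004, 0.03, 0.1065]
tcp_rot: [180.0, 0.0, -179.9]
wrist_force: [-0.7, -0.2, 0.2]
opening: 0.0849
grasp_force: 0.0
```

View pics/wlr.png

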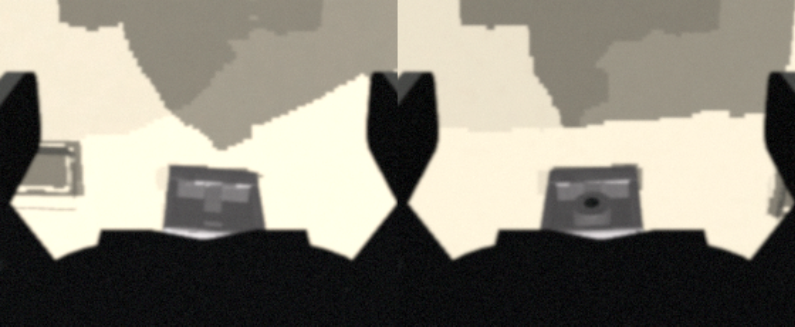

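Left sole (around (213,200)) has an empty hollow with just the plain recess. Right sole (around (592,200)) shows the round boss with its bore. So the left one is faulty (bracket_b) and goes to the tray. I'll grip it by the foot.

```bash
python3 -m inch '[[3,5,2,-2],[6,10,2,-4],[9,15,2,-6],[11.2,19.3,2,-7.5],[11.2,19.3,-2,-7.5],[11.2,19.3,-2,-7.5],[11.2,19.3,-2,-7.5],[11.2,19.3,-2,-7.5]]' 8.5
python3 - <<'E'
from h import *
from scipy.spatial.transform import Rotation as Ro
o=bot.get_obs();w=bot.camera("wrist");M=np.array(w["mount"])
T=np.eye(4);T[:3,:3]=Ro.from_euler("xyz",o["tcp_rot"],degrees=True).as_matrix();T[:3,3]=o["ee_pos"]
A=T@M;R=A[:3,:3].T;w["R"]=R;w["t"]=-R@A[:3,3];print(o["ee_pos"],o["tcp_rot"])
im=w["img"][:,:,::-1].copy()
# predicted foot top face outline, lying: z=.048
a=np.radians(-7.5);c,s=np.cos(a),np.sin(a)
P=[proj(w,[.505+c*u-s*v,.2245+s*u+c*v,.048]) for u,v in((0,-.022),(.014,-.022),(.014,.022),(0,.022))]
cv2.polylines(im,[np.int32(P)],True,(0,0,255),1);print(np.round(P))
cv2.imwrite("pics/w2.png",im)
E
```

```text
time: 12.6
ee_pos: [0.5128, 0.2223, 0.0879]
tcp_rot: [179.9, 0.1, 172.5]
wrist_force: [0.6, 0.5, -0.3]
opening: 0.085
grasp_force: 0.0
[0.51278474 0.2223006  0.08792411] [1.79927657e+02 1.17309897e-01 1.72461002e+02]
[[278. 265.]
 [279. 293.]
 [369. 293.]
 [370. 265.]]
```

View pics/w2.png

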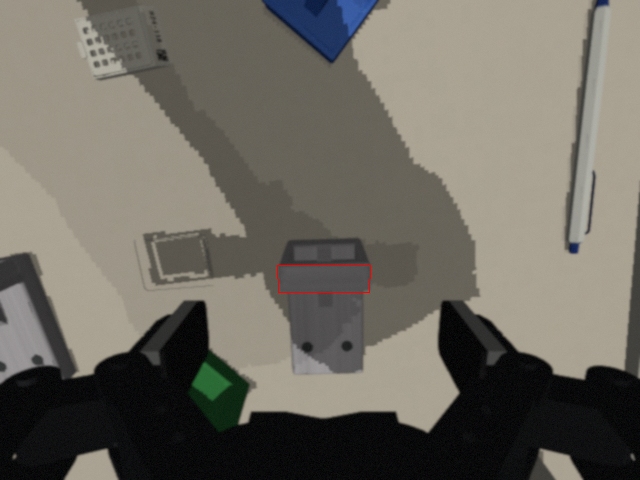

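Outline matches the foot at (324,279), and the empty hollow shows above it at (322,250). Descend and grip.

```bash
python3 -m inch '[[0,0,-3,0],[0,0,-5.5,0],[0,0,-6.4,0],[0,0,-6.4,0],[0,0,-6.4,0],[0,0,-6.4,0],[0,0,-6.4,0],[0,0,-6.4,0]]' 8.5 70
python3 -m inch '[[0,0,0,0],[0,0,0,0],[0,0,0,0],[0,0,0,0],[0,0,0,0],[0,0,1,0],[0,0,2.5,0],[0,0,4,0]]' 3 70
```

```text
time: 13.65
ee_pos: [0.5123, 0.2224, 0.0223]
tcp_rot: [180.0, 0.0, 172.5]
wrist_force: [-1.8, 0.4, 0.8]
opening: 0.0847
grasp_force: 0.0
time: 14.65
ee_pos: [0.5123, 0.2224, 0.0633]
tcp_rot: [180.0, 0.0, 172.5]
wrist_force: [-0.5, -0.7, -2.2]
opening: 0.0426
grasp_force: 71.2
```

```bash
python3 -m inch '[[0,0,5,0],[0,0,10,0],[-1,-5,10,0],[-2,-10,10,2],[-3,-15.5,10,4],[-4,-21,10,6],[-4.7,-26.5,10,7.5],[-4.7,-32,10,7.5]]'
python3 -m inch '[[0,-4.5,0,0],[0,-9,0,0],[0,-9,-4,0],[0,-9,-7,0],[0,-9,-10,0],[0,-9,-12,0],[0,-9,-12,0],[0,-9,-12,0]]'
```

```text
time: 15.65
ee_pos: [0.4647, -0.0993, 0.1635]
tcp_rot: [-180.0, 0.1, -180.0]
wrist_force: [1.1, 0.1, -1.2]
opening: 0.043
grasp_force: 71.7
time: 16.65
ee_pos: [0.4658, -0.1879, 0.0436]
tcp_rot: [-180.0, 0.1, 180.0]
wrist_force: [0.0, 0.2, -0.9]
opening: 0.043
grasp_force: 71.9
```

```bash
python3 -m inch '[[0,0,-0.4,0],[0,0,-0.7,0],[0,0,-0.9,0],[0,0,-1.1,0],[0,0,-1.2,0],[0,0,-1.2,0],[0,0,-1.2,0],[0,0,-1.2,0]]'
python3 -m inch '[[0,0,0,0],[0,0,0,0],[0,0,0,0],[0,0,0,0],[0,0,0,0],[0,0,2,0],[0,0,7,0],[0,0,12,0]]' 8.5
python3 -m inch '[[-4,-2,2,0],[-8,-4,2,0],[-12,-6,2,0],[-14,-8,2,0],[-14,-8,2,0],[-14,-8,2,0],[-14,-8,2,0],[-14,-8,2,0]]'
python3 - <<'E'
from h import *
np.set_printoptions(precision=3,suppress=True)
c=bot.camera("side"); save(c,"end.png")
for k,z in(("bracket_a",.028),("bottle",0),("tray",0)):
    for d in bot.landmark_of(k,c): print(k,round(d["score"],2),np.round(d["point"]),atz(c,d["point"],z))
E
```

```text
time: 17.65
ee_pos: [0.4652, -0.1877, 0.0309]
tcp_rot: [-180.0, 0.0, 180.0]
wrist_force: [-4.1, 0.6, 6.5]
opening: 0.0431
grasp_force: 72.9
time: 18.65
ee_pos: [0.4649, -0.1875, 0.1513]
tcp_rot: [180.0, -0.0, 180.0]
wrist_force: [0.7, -0.0, -0.1]
opening: 0.0853
grasp_force: 0.0
time: 19.65
ee_pos: [0.3256, -0.2673, 0.17]
tcp_rot: [180.0, -0.0, -179.9]
wrist_force: [0.1, 0.6, -0.5]
opening: 0.0849
grasp_force: 0.0
bracket_a 0.79 [218. 222.] [0.382 0.258 0.028]
bracket_a 0.74 [353. 303.] [ 0.508 -0.173  0.028]
bracket_a 0.64 [320. 254.] [0.53  0.024 0.028]
bracket_a 0.58 [330. 226.] [0.607 0.165 0.028]
bottle 0.6 [364. 232.] [0.696 0.168 0.   ]
tray 0.83 [350. 321.] [ 0.501 -0.18   0.   ]
```

View pics/end.png

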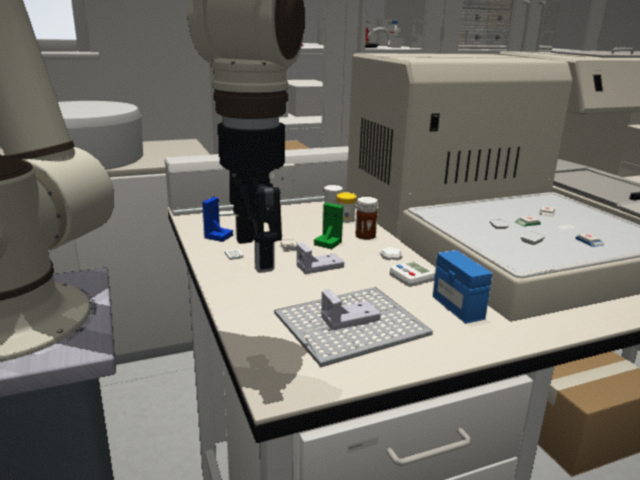

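The faulty bracket lies on the tray at (350,308), the sound one lies on its back at (320,258), and the bottle is upright at (367,217). The arm is clear.

```bash
python3 -c "
from workcell import bot
print(bot.job_done())"
```

```text
the job is handed in; nothing more can be done
None
```

The job is handed in (no verdict was returned): both brackets were tipped onto their backs, the one without a boss (the left one) lies on the tray, the sound one lies where it was tipped, and the bottle is still standing.

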